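Pack the scraper and park the carry box under the planter shelf

ROBOT

A 6-joint arm with a two-finger parallel gripper is mounted at the origin on the work surface. World frame = base frame: x ahead of the robot, y to its left, z up, the work surface at z = 0. Lengths are in m, angles in rad, forces in N, time in s.
With the tool pointing down it reaches from about 0.3 to 0.875 m from the base axis. Payload 6.4 kg.
Tool frame: the origin (TCP) lies midway between the tips of the shut fingers; the grasp point (between the pads) lies 19 mm behind it (env.pinch_z is the distance from the TCP to the grasp point, in m); z points along the fingers, y is the direction in which the jaws open and shut (so a half turn about z gives the same grasp; the last joint's range is limited). The gripper opens to 88 mm and grips with 3 to 60 N. Pads are 18 mm wide; open, the fingers measure 123 mm over their backs; the gripper's body (75 mm by 187 mm) begins 45 mm behind the grasp point.
Start: joints at [1.133, 0.181, 1.607, -0, 1.354, -0.206], TCP at [0.132, 0.56, 0.212] pointing down, gripper open.
Joint ranges: [-2.99, 2.99], [-0.89, 2.07], [0.3, 2.58], [-1.14, 4.28], [0, 2.63], [-3.12, 3.12]. Speed limits (rad/s): [2.57, 2.57, 3.01, 3.14, 3.14, 3.14].

INTERFACE

Orientations are given as a rotation vector (axis times angle).
In Python, from rig import sense, capture, env gives the robot as it stands.
- The arm moves only by the tool move_arm, never from a script. Its argument "steps" is a list of rows, each a list of 7 numbers: the shift along the tool's x, y, z in mm, then the turn, a rotation vector about the tool's x, y, z in rad, then the finger opening in mm, from 0 to 88.1. A call has 1 to 8 rows; each row is the pose to reach, as a shift and turn from the pose commanded when the call began, along the tool's axes at that moment; what a row does not reach only later rows make up. A row lasts 1/12 s, in which the tool goes at most 41.7 mm and 7.16 degrees, less where a joint would pass 70% of its speed; a pose out of reach is approached as far as the arm can. A call with a gripper value outside its range is refused whole. The fingers move at their own pace and stop on an object; "squeeze" is the grip in N (left out, the last holds). Time passes only in rows, so rows that repeat a pose let the fingers close. It gives the time, the measured TCP pose, the force and the opening at its end, in the units of the state.
- sense(): the state, without advancing time (a new reading comes with each control period).
- capture(name): name is "side" or "top" or "wrist"; returns a dict with "image" (400x640x3 uint8, red, green, blue), "range_z" (400x640 float32, m along the optical axis (not along the pixel's ray), 0 where there is no reading), "camera_matrix" (3x3 intrinsics, pixels), "rvec" (rotation vector, rad) and "tvec" (3), from world to camera coordinates, as OpenCV has them. Camera axes: x right, y down, z forward; pixel columns grow to the right and rows downward; lengths in m; the calibration is good to about 2 mm. The wrist camera is an equidistant fisheye: a pixel r from the principal point sees the ray r / f radians off the axis. A picture is of the moment at which its call begins.
- env.hand_in(): hands the job in, once; it reports no verdict.
The state is a dict: "time": time; "joint_positions": joint angles; "joint_vel": joint speeds; "effort": joint torques, N m; "tool_pos": TCP position; "tool_rot": TCP orientation; "force": force on the tool from outside, world axes, zero at the start; "ft_torque": the same for the moment, N m; "gripper_width": finger opening in m.
Only numpy, scipy, OpenCV 4.12 (cv2) and the standard library are available. Lean on these libraries where they do the work, as an engineer would, in place of code of your own. Each camera call takes 0.05 s, during which the arm holds its last target. There are 200 camera calls.

TASK

Take the blue scraper out from under the planter shelf and lay it flat in the green carry box, shut the lid, then push the box, far end first, between the two rails under the shelf until it is fully home against the end stop. Leave the terracotta saucer, the little potted plant and the spoon where they are.

Things in the scene. Friction and masses are not known exactly. Their poses are not given: they have to be found in the camera images.
- shelf: Fixed galvanised planter shelf. Origin on the bench below the middle of the deck's front edge; x from that edge to the back, y along it. Slatted deck 540 wide (y), 240 deep (x), underside 135 and top 150 above the bench. Legs 16 square at x 60 and 225, y +-260. Below it are the runner and the bin. Two pots on the deck at x 160, y +-235, 50 tall plus leaves.
- runner: Fixed steel rails on the bench under the deck, at shelf x 115, shelf y +125 or -125; axes as the shelf, x into the runner. Origin on the bench where the centre of the box's underside is when fully home. Rails 18 tall, 108 apart inside, straight from x -94 to the end stop (near face x 65, 30 tall). From x -94 to -150 they flare out to y +-80. The deck's front edge is at x -115.
- bin: Fixed grey tilt-out bin leaning forward under the deck in the other half of the shelf, 100 x 160 x 100, about 130 tall. Origin on the bench at shelf x 115 and the other of shelf y +-125.
- box: Loose green plastic carry box, 130 long (x), 100 wide (y), 55 tall, walls and floor 4 thick, 0.4 kg plus lid. Origin at the centre of its underside, x from the pull fin to the far, hinged end. A black upright pull fin sticks out of its front (-x) end: 12 thick (y), x -116 to -64, z 7 to 52. It stands on the bench in front of the bin.
- fin (a point): The grip point on the box's pull fin, 93 in front of the box centre, 40 above its underside; axes as the box. Fin is 12 thick across y.
- lid (a joint): White lid, hinged on the box's far (+x) top edge about the box's y axis: rad, 0 = shut flat on the box, about 1.65 = standing open, as at the start. 130 long, 100 wide, about 7 thick. It stays near upright and falls shut by itself once pushed below about 1.2. Open, it is too tall to pass under the deck.
- lid_edge (a point): Middle of the lid's free edge (130 from the hinge, mid-thickness). With the lid upright it is the top of the lid.
- scraper: Loose blue scraper lying flat, 105 long. Origin at its underside, middle of its length; x from handle to blade. Handle 16 wide (y), 20 tall, x -52 to 7; blade 46 wide, 12 tall, x 7 to 52. 0.05 kg. At the start it lies in the mouth of the runner, partly under the deck, handle towards the robot.
- saucer: Bystander: loose terracotta saucer, 124 across, 24 tall. Origin under its centre. Leave it.
- plant: Bystander: loose small potted plant, 92 across, 130 tall with leaves. Origin under its centre. Leave it.
- spoon: Bystander: loose stainless spoon, 170 long, lying on the shelf deck. Leave it.
Mind the look-alikes: they are no part of the job. Of the things like the scraper, leave any that is pink or turquoise; of the rest the smaller one is meant.

How it is judged:
On the way, in this order (a step that is already met when the one before it is completed fails the run):
1. the scraper lies in the carry box and is let go (x of scraper in the frame of box between -0.05 and 0.05 m and y of scraper in the frame of box between -0.045 and 0.045 m and z of scraper in the frame of box between -0.005 and 0.03 m and angle between the z axis of scraper and the z axis of box, either way round below 0.35 rad and contact force between scraper and the fingers below 0.1 N), for 0.1 s.
2. the lid is shut (value of joint lid below 0.08 rad), for 0.2 s.
At the end, for the whole second after the job is handed in: The scraper lies flat (within 20 degrees) inside the box, the lid is shut (under 0.08 rad), and the box stands flat on the bench in the runner, within 8 mm of the end stop, within 13 mm and 0.1 rad of the runner's home pose, everything at rest (x of scraper in the frame of box between -0.05 and 0.05 m and y of scraper in the frame of box between -0.045 and 0.045 m and z of scraper in the frame of box between -0.005 and 0.03 m and angle between the z axis of scraper and the z axis of box, either way round below 0.35 rad and value of joint lid below 0.08 rad and x of box in the frame of runner above -0.008 m and horizontal distance between box and runner below 0.013 m and height (world z) of box below 0.006 m and angle between the x axis of box and the x axis of runner, either way round below 0.1 rad and angle between box's own z axis and vertical below 0.06 rad and linear speed of box below 0.01 m/s and linear speed of scraper below 0.02 m/s); the robot touches nothing.
It fails at once if the saucer was moved by more than 20 mm (distance of saucer from where it was at the start of the episode above 0.02 m).
It fails at once if the plant was moved by more than 20 mm (distance of plant from where it was at the start of the episode above 0.02 m).
It fails at once if the spoon was moved by more than 20 mm (distance of spoon from where it was at the start of the episode above 0.02 m).
It fails at once if the plant was tipped (angle between plant's own z axis and vertical above 0.35 rad).
It also fails if it takes over 72 s, if anything falls off the work surface, if the arm or the gripper's body presses on something with over 40 N, if the wrist force passes 120 N, or if a joint passes its speed limit or range.

## Working session

There is one attempt and no reset: what is moved stays moved. The work goes in short steps, Python scripts to look and compute and a tool call to move; the robot and the scene stay as the last step left them, time stands still between calls to the robot, and variables do not carry over. Pictures are saved under pics/ and viewed, about 8 in all and at most 12, crops included, and the job is handed in when it is done.

Besides the shell and the picture viewer there is one more tool, called after "Call:" by a JSON object that holds its "fn" and its "kwargs". move_arm: Moves the arm, as the interface text tells. Its arguments: {"type":"object","properties":{"steps":{"type":"array"},"squeeze":{"type":"number"}},"required":["steps"]}

```bash
mkdir -p pics; cat > h.py <<'E'
import numpy as np, cv2
from rig import sense, capture, env
def cam(n):
    c=capture(n); c['R']=cv2.Rodrigues(np.array(c['rvec'],float))[0]; c['t']=np.array(c['tvec'],float).ravel(); c['K']=np.array(c['camera_matrix']); return c
def cloud(c):  # pinhole only -> HxWx3 world
    h,w=c['range_z'].shape; u,v=np.meshgrid(np.arange(w),np.arange(h)); z=c['range_z']; K=c['K']
    P=np.stack([(u-K[0,2])/K[0,0]*z,(v-K[1,2])/K[1,1]*z,z],-1)
    return (P-c['t'])@c['R']
def save(n,im,s=1): cv2.imwrite(n,cv2.resize(im[:,:,::-1],None,fx=s,fy=s,interpolation=cv2.INTER_CUBIC))
def w2t(p): # world point to shift in tool axes mm
    s=sense(); R=cv2.Rodrigues(np.array(s['tool_rot'],float))[0]; return R.T@(np.array(p)-s['tool_pos'])*1000
E
python3 - <<'E'
from h import *
a=cam('top');b=cam('side')
np.save('top.npy',cloud(a));np.save('side.npy',cloud(b))
save('pics/top.png',a['image']);save('pics/side.png',b['image'])
for c in(a,b):print(-c['R'].T@c['t'],c['K'][0,0],c['R'][2])
s=sense();print(s);print(cv2.Rodrigues(np.array(s['tool_rot'],float))[0])
E
```

```text
[0.45817283 0.05096593 1.30522512] 486.37455631854556 [ 0.09719656  0.00182415 -0.99526353]
[0.51305187 0.94261507 1.04860137] 438.7659210723377 [ 0.0487706  -0.68343023 -0.72838489]
{'time': 0.1, 'joint_positions': array([ 1.13268405e+00,  1.81407658e-01,  1.60786499e+00, -7.02362314e-06,
        1.35383572e+00, -2.06263426e-01]), 'joint_vel': array([ 0.00097316, -0.00096756, -0.00284295,  0.0001052 ,  0.00099406,
       -0.00042088]), 'effort': array([ 1.22962181e-03, -4.34816837e+01, -3.42696762e+01,  7.05494243e-02,
        3.40535317e-02, -6.40824601e-05]), 'tool_pos': array([0.13186581, 0.55915157, 0.2114543 ]), 'tool_rot': array([-3.63314956e-01, -3.12003639e+00,  2.26143742e-03]), 'force': array([ 0.10879827, -0.22248885,  0.00455753]), 'ft_torque': array([ 0.00560021, -0.04305499,  0.0091985 ]), 'gripper_width': 0.08780729162484815}
[[-9.73243488e-01  2.29775343e-01 -6.36800485e-04]
 [ 2.29776024e-01  9.73242563e-01 -1.37546893e-03]
 [ 3.03712492e-04 -1.48498766e-03 -9.99998851e-01]]
```

View pics/top.png

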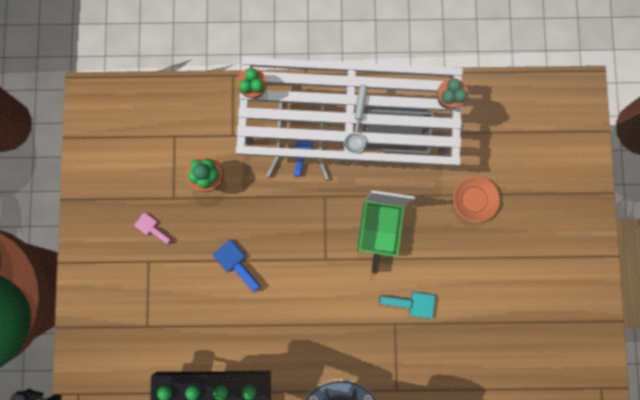

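View pics/side.png

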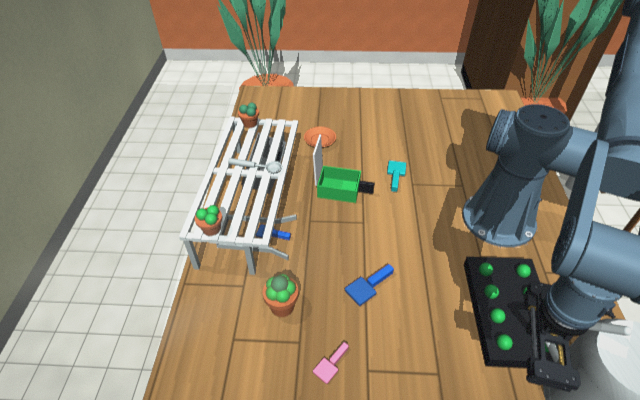

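Top view: up is +x, left is +y. There are four scraper-like things: pink (150,228), turquoise (410,303), large blue (238,265), and a smaller blue one in the rails at (303,158). The small blue one fits the description: it's blue, the smaller of the two, and lies in the runner mouth. I'll confirm in a crop and measure.

```bash
python3 - <<'E'
from h import *
a=cam('top'); P=cloud(a); np.save('top.npy',P); im=a['image']
save('pics/crop.png',im[90:280,230:430],3)
hsv=cv2.cvtColor(im,cv2.COLOR_RGB2HSV)
def blob(m,box,n):
    u0,v0,u1,v1=box; k=np.zeros_like(m); k[v0:v1,u0:u1]=m[v0:v1,u0:u1]
    q=P[k>0]; q=q[np.isfinite(q).all(1)]
    r=cv2.minAreaRect((q[:,:2]*1000).astype(np.float32)); print(n,len(q),'rect',r,'z',np.percentile(q[:,2],[5,50,95]),'mean',q.mean(0))
blue=cv2.inRange(hsv,(105,120,50),(125,255,255)); green=cv2.inRange(hsv,(50,100,40),(80,255,255)); 
blob(blue,(290,130,320,180),'small');blob(blue,(200,230,270,300),'big');blob(green,(350,190,410,260),'box')
for n,p in dict(tl=(241,68),bl=(237,152),tr=(463,70),br=(459,163),fin=(376,264),lidL=(372,194),lidR=(412,198),railL=(270,175),railLin=(280,160),railR=(327,178),railR2=(319,160),boxFL=(360,249),boxFR=(398,255),boxBL=(367,200),saucer=(477,199),plant=(204,173),bowl=(356,143)).items(): print(n,P[p[1],p[0]].round(4))
E
```

```text
small 181 rect ((698.8357543945312, 97.32176208496094), (37.06813430786133, 99.30616760253906), 71.7504653930664) z [0.00887387 0.0153842  0.02365675] mean [0.70417922 0.09267613 0.01578722]
big 797 rect ((408.763916015625, 191.69076538085938), (271.29095458984375, 124.01663970947266), 84.779541015625) z [0.01349348 0.01897485 0.03076821] mean [0.42123897 0.26911662 0.0224456 ]
box 2016 rect ((509.953125, -64.74028778076172), (216.4150390625, 132.0645751953125), 82.71614837646484) z [0.00033492 0.00550447 0.05606746] mean [ 0.5046496  -0.11612136  0.01945921]
tl [ 1.2409  0.3766 -0.754 ]
bl [0.6882 0.2426 0.1507]
tr [ 9.405e-01 -3.570e-01 -4.000e-04]
br [ 0.6547 -0.2908  0.1502]
fin [ 0.4132 -0.097   0.0549]
lidL [ 0.5811 -0.0788  0.1624]
lidR [ 0.5683 -0.1686  0.1844]
railL [0.6536 0.1777 0.0021]
railLin [0.6945 0.1505 0.0013]
railR [0.6412 0.0239 0.018 ]
railR2 [0.6893 0.0447 0.0225]
boxFL [ 0.4517 -0.0572  0.0529]
boxFR [ 0.4342 -0.1628 -0.0008]
boxBL [ 0.5771 -0.0775  0.057 ]
saucer [ 0.5809 -0.3776  0.0063]
plant [0.6418 0.3272 0.127 ]
bowl [ 0.7064 -0.0444  0.1515]
```

View pics/crop.png

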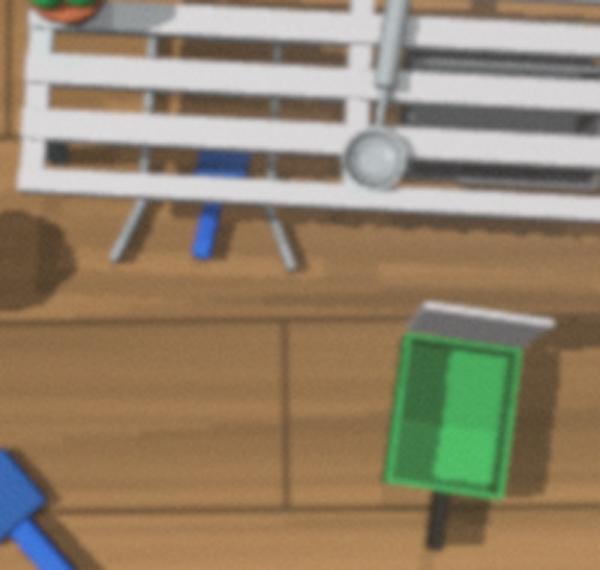

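The crop confirms the small blue scraper lies between the flared rails, handle end at crop (203,252), i.e. full (298,174). The box is open at crop (455,415), with its fin towards the robot. Next I'll fit the poses precisely.

```bash
python3 - <<'E'
from h import *
a=cam('top'); P=cloud(a); im=a['image']; hsv=cv2.cvtColor(im,cv2.COLOR_RGB2HSV)
V,U=np.mgrid[0:400,0:640]
def reg(u0,v0,u1,v1): return (U>=u0)&(U<u1)&(V>=v0)&(V<v1)
Z=P[...,2]
# deck front edge: for each column last row at z~.15
pts=[]
for u in range(245,455):
    if 335<u<370: continue
    r=np.where(reg(u,130,u+1,175)[:,u]&(abs(Z[:,u]-.15)<.006))[0]
    if len(r): pts.append(P[r[-1],u,:2])
pts=np.array(pts); k=np.polyfit(pts[:,1],pts[:,0],1); print('edge x=k*y+c',k,np.std(pts[:,0]-np.polyval(k,pts[:,1])))
m=reg(225,40,480,175)&(abs(Z-.15)<.006); r=cv2.minAreaRect((P[m][:,:2]*1000).astype(np.float32)); print('deck',r,cv2.boxPoints(r).round())
g=cv2.inRange(hsv,(50,90,30),(80,255,255))>0
m=g&reg(340,195,415,265)&(abs(Z-.055)<.006); r=cv2.minAreaRect((P[m][:,:2]*1000).astype(np.float32)); print('box rim',m.sum(),r,cv2.boxPoints(r).round())
m=reg(366,256,384,278)&(Z>.03)&(Z<.065)&~g; print('fin',m.sum(),P[m].min(0),P[m].max(0),P[m].mean(0))
b=(cv2.inRange(hsv,(105,120,40),(125,255,255))>0)&reg(285,130,325,180)
q=P[b]; q=q[(q[:,2]<.03)]; h=q[q[:,0]<.675]; 
print('handle',len(h),h.min(0),h.max(0),np.polyfit(h[:,0],h[:,1],1),np.median(h[:,2]))
bl=q[q[:,0]>.70];print('blade',bl.min(0),bl.max(0),bl.mean(0))
for u,v in[(297,174),(300,165),(304,155),(309,145)]:print(P[v,u],im[v,u])
m=reg(365,185,420,205)&(Z>.12); print('lid',P[m].min(0),P[m].max(0)); q=P[m]; t=q[q[:,2]>.17]; print(t.mean(0),np.polyfit(t[:,1],t[:,0],1))
E
```

```text
edge x=k*y+c [0.0655386  0.67097087] 0.0007250395699012431
deck ((789.1198120117188, -30.940155029296875), (541.4044189453125, 243.04908752441406), 86.22317504882812) [[ 650. -293.]
 [ 893. -309.]
 [ 928.  231.]
 [ 686.  247.]]
box rim 300 ((503.4112548828125, -112.75865173339844), (100.8919906616211, 132.26171875), 80.95380401611328) [[ 430. -152.]
 [ 561. -173.]
 [ 577.  -73.]
 [ 446.  -53.]]
fin 101 [ 0.3903532  -0.1059664   0.03006791] [ 0.43336999 -0.08879182  0.0585873 ] [ 0.41221531 -0.09695186  0.05060289]
handle 52 [0.64972521 0.09310859 0.01475378] [0.67490801 0.10932951 0.02528972] [-0.22327623  0.24978642] 0.02009239940759005
blade [0.72574652 0.06563434 0.00665272] [0.74438481 0.10615969 0.01912421] [0.73457982 0.0860198  0.01236956]
[0.65253391 0.1038335  0.02086871] [ 65 110 202]
[0.67647269 0.09556344 0.02231175] [ 57 100 184]
[0.67842948 0.0811965  0.15291468] [211 207 208]
[0.73193641 0.07107252 0.01501188] [ 54  68 104]
lid [ 0.45817283 -0.1738974   0.12063847] [0.5868876  0.05096593 1.30522512]
[ 0.5741414  -0.12053788  0.20598523] [-0.202396    0.54974501]
```

```bash
cat >> h.py <<'E'
from scipy.spatial.transform import Rotation as Ro
def goal(p,yaw,tilt=0):
    "shift mm + turn to bring TCP to world p, jaws across heading yaw, fingers tilted forward by tilt (deg)"
    s=sense(); R=cv2.Rodrigues(np.array(s['tool_rot'],float))[0]; t=np.radians(tilt); h=np.array([np.cos(yaw),np.sin(yaw),0]); up=np.array([0,0,1])
    z=np.sin(t)*h-np.cos(t)*up; y=np.array([-h[1],h[0],0]); T=np.stack([np.cross(y,z),y,z],1)
    print(p,'->',(R.T@(np.array(p)-s['tool_pos'])*1000).round(1),Ro.from_matrix(R.T@T).as_rotvec().round(3))
E
python3 - <<'E'
from h import *
goal((.59,.117,.2),-.2,25)
E
```

```text
(0.59, 0.117, 0.2) -> [-547.4 -325.2   11.9] [-0.008 -0.437 -0.031]
```

Call:
{"fn": "move_arm", "kwargs": {"steps": [[-270,-160,0,0,-0.1,0,40],[-270,-160,0,0,-0.2,0,40],[-270,-160,0,0,-0.3,0,40],[-270,-160,0,0,-0.437,-0.03,40],[-547,-325,12,-0.008,-0.437,-0.031,40],[-547,-325,12,-0.008,-0.437,-0.031,40],[-547,-325,12,-0.008,-0.437,-0.031,40],[-547,-325,12,-0.008,-0.437,-0.031,40]]}}

```text
time: 0.87
tool_pos: [0.3724, 0.327, 0.2079]
tool_rot: [0.268, 2.692, -0.058]
force: [0.8, 0.5, 0.3]
gripper_width: 0.0398
```

```bash
python3 - <<'E'
from h import *
print(sense()['joint_positions'])
goal((.59,.117,.2),-.2,25)
goal((.605,.113,.012),-.2,25)
E
```

```text
[ 0.71030045 -0.13523147  2.00564366 -0.40021134  1.02747308 -0.49493449]
(0.59, 0.117, 0.2) -> [-227.5 -163.   114.9] [0.002 0.001 0.001]
(0.605, 0.113, 0.012) -> [-161.9 -164.2  291.8] [0.002 0.001 0.001]
```

Call:
{"fn": "move_arm", "kwargs": {"steps": [[-227,-163,115,0,0,0,40],[-227,-163,115,0,0,0,40],[-227,-163,115,0,0,0,40],[-227,-163,115,0,0,0,40],[-227,-163,115,0,0,0,40],[-227,-163,115,0,0,0,40],[-227,-163,115,0,0,0,40],[-227,-163,115,0,0,0,40]]}}

```text
time: 1.53
tool_pos: [0.5921, 0.1134, 0.2001]
tool_rot: [0.276, 2.69, -0.061]
force: [1.2, -0.9, -0.1]
gripper_width: 0.0399
```

```bash
python3 - <<'E'
from h import *
goal((.605,.113,.012),-.2,25)
goal((.672,.0995,.0085),-.2,25)
c=cam('wrist'); save('pics/w1.png',c['image'])
E
```

```text
(0.605, 0.113, 0.012) -> [ 68.5   2.1 175.7] [-0.001  0.003 -0.004]
(0.672, 0.0995, 0.0085) -> [  8.1   2.5 207.9] [-0.001  0.003 -0.004]
```

View pics/w1.png

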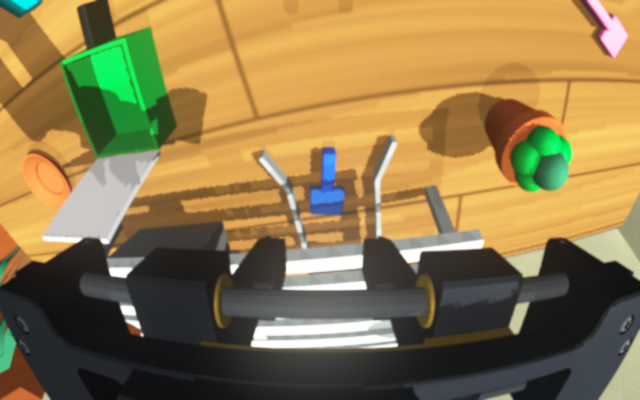

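The wrist view shows the scraper at (326,185), between the rails and centred between the fingers (midpoint about 325). I'll descend, then move in.

Call:
{"fn": "move_arm", "kwargs": {"steps": [[68,2,176,0,0,0,40],[68,2,176,0,0,0,40],[68,2,176,0,0,0,40],[68,2,176,0,0,0,40],[68,2,176,0,0,0,40],[68,2,176,0,0,0,40],[68,2,176,0,0,0,40]]}}

```text
time: 2.17
tool_pos: [0.6001, 0.1183, 0.0101]
tool_rot: [0.269, 2.696, -0.059]
force: [0.0, -0.1, -0.3]
gripper_width: 0.0403
```

```bash
python3 - <<'E'
from h import *
print(sense()['force'])
goal((.672,.0995,.0085),-.2,25)
E
```

```text
[ 0.01183391 -0.11315111 -0.25409403]
(0.672, 0.0995, 0.0085) -> [-66.6  -4.2  32.6] [ 0.001 -0.003  0.001]
```

Call:
{"fn": "move_arm", "kwargs": {"steps": [[-33,-2,16,0,0,0,40],[-67,-4,32,0,0,0,40],[-67,-4,32,0,0,0,40],[-67,-4,32,0,0,0,40],[-67,-4,32,0,0,0,8],[-67,-4,32,0,0,0,8],[-67,-4,32,0,0,0,8],[-67,-4,32,0,0,0,8]], "squeeze": 25}}

```text
time: 2.83
tool_pos: [0.673, 0.0994, 0.0111]
tool_rot: [0.27, 2.693, -0.058]
force: [-0.4, 0.7, 0.1]
gripper_width: 0.0153
```

```bash
python3 - <<'E'
from h import *
c=cam('top'); save('pics/t2.png',c['image'][90:200,230:390],4)
goal((.66,.102,.035),-.2,25)
goal((.59,.117,.035),-.2,25)
E
```

```text
(0.66, 0.102, 0.035) -> [  2.1   0.  -27.4] [ 0.001  0.001 -0.   ]
(0.59, 0.117, 0.035) -> [ 66.9   0.9 -57.7] [ 0.001  0.001 -0.   ]
```

Call:
{"fn": "move_arm", "kwargs": {"steps": [[2,0,-27,0,0,0,8],[2,0,-27,0,0,0,8],[35,0,-43,0,0,0,8],[67,1,-58,0,0,0,8],[67,1,-58,0,0,0,8],[67,1,-58,0,0,0,8],[67,1,-58,0,0,0,8]]}}

```text
time: 3.47
tool_pos: [0.5915, 0.117, 0.0357]
tool_rot: [0.27, 2.691, -0.058]
force: [1.0, -0.4, -0.4]
gripper_width: 0.008
```

```bash
python3 - <<'E'
from h import *
goal((.46,.09,.10),-.158,25)
goal((.473,-.108,.12),-.158,25)
E
```

```text
(0.46, 0.09, 0.1) -> [  84.4  -52.4 -110.8] [-0.016  0.003 -0.038]
(0.473, -0.108, 0.12) -> [  28.8 -243.9 -107.1] [-0.016  0.003 -0.038]
```

The opening fell to 8 mm, so the grip slipped off. I'll look.

```bash
python3 - <<'E'
from h import *
c=cam('top'); P=cloud(c); im=c['image']; save('pics/t3.png',im[90:230,230:390],4)
hsv=cv2.cvtColor(im,cv2.COLOR_RGB2HSV)
b=(cv2.inRange(hsv,(105,120,40),(125,255,255))>0); b[:120]=0;b[200:]=0;b[:,:280]=0;b[:,330:]=0
q=P[b];q=q[q[:,2]<.05]
h=q[q[:,0]<.676];print(len(q),len(h),h.min(0),h.max(0),np.polyfit(h[:,0],h[:,1],1))
for x in np.arange(.62,.76,.01):
    s=q[(q[:,0]>=x)&(q[:,0]<x+.01)]
    if len(s):print(round(x,2),len(s),s[:,1].min().round(4),s[:,1].max().round(4),s[:,1].mean().round(4),np.median(s[:,2]).round(4))
E
```

```text
177 52 [0.64939848 0.09292575 0.01562528] [0.67463386 0.10933076 0.02644904] [-0.20474098  0.23749525]
0.64 2 0.1038 0.1064 0.1051 0.023
0.65 18 0.0956 0.1093 0.1028 0.0202
0.66 20 0.0956 0.1093 0.1019 0.0204
0.67 21 0.0929 0.1064 0.0989 0.0206
0.68 17 0.09 0.1038 0.0979 0.0204
0.69 8 0.0901 0.1009 0.0952 0.0206
0.72 26 0.0658 0.1035 0.0848 0.0127
0.73 48 0.0657 0.1063 0.0859 0.0124
0.74 17 0.0656 0.1007 0.0868 0.0125
```

View pics/t3.png

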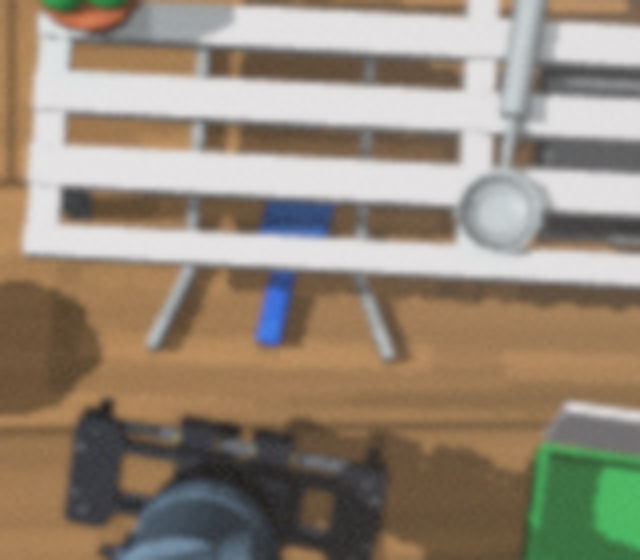

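The scraper hasn't moved (handle end at (268,340) in the crop). The grip was too shallow and not settled, so I'll go deeper and wait longer.

```bash
python3 - <<'E'
from h import *
goal((.61,.113,.010),-.2,25)
goal((.675,.0995,.0045),-.2,25)
E
```

```text
(0.61, 0.113, 0.01) -> [-5.5 -0.2 31.2] [ 0.002  0.003 -0.001]
(0.675, 0.0995, 0.0045) -> [-63.3  -0.5  64.4] [ 0.002  0.003 -0.001]
```

Call:
{"fn": "move_arm", "kwargs": {"steps": [[0,0,0,0,0,0,40],[0,0,0,0,0,0,40],[-5,0,31,0,0,0,40],[-34,0,47,0,0,0,40],[-63,0,64,0,0,0,40],[-63,0,64,0,0,0,40],[-63,0,64,0,0,0,40]]}}

```text
time: 4.1
tool_pos: [0.6748, 0.0991, 0.0035]
tool_rot: [0.273, 2.691, -0.059]
force: [-1.0, -0.3, 0.2]
gripper_width: 0.0398
```

```bash
python3 - <<'E'
from h import *
goal((.675,.0995,.0045),-.2,25)
goal((.675,.0995,.035),-.2,25)
E
```

```text
(0.675, 0.0995, 0.0045) -> [-0.5  0.4 -0.9] [ 0.     0.002 -0.002]
(0.675, 0.0995, 0.035) -> [-13.4   0.5 -28.5] [ 0.     0.002 -0.002]
```

Call:
{"fn": "move_arm", "kwargs": {"steps": [[0,0,0,0,0,0,0],[0,0,0,0,0,0,0],[0,0,0,0,0,0,0],[0,0,0,0,0,0,0],[0,0,0,0,0,0,0],[0,0,0,0,0,0,0],[-2,0,-5,0,0,0,0],[-2,0,-5,0,0,0,0]], "squeeze": 30}}

```text
time: 4.77
tool_pos: [0.6732, 0.1003, 0.0102]
tool_rot: [0.27, 2.691, -0.058]
force: [0.4, -0.4, 0.5]
gripper_width: 0.0004
```

```bash
python3 - <<'E'
from h import *
c=cam('wrist'); save('pics/w2.png',c['image'][100:300,200:460],3)
c=cam('top'); P=cloud(c); im=c['image']; hsv=cv2.cvtColor(im,cv2.COLOR_RGB2HSV)
b=(cv2.inRange(hsv,(105,120,40),(125,255,255))>0); b[:120]=0;b[200:]=0;b[:,:280]=0;b[:,330:]=0
q=P[b];q=q[q[:,2]<.05]
for x in np.arange(.62,.78,.01):
    s=q[(q[:,0]>=x)&(q[:,0]<x+.01)]
    if len(s):print(round(x,2),len(s),s[:,1].min().round(4),s[:,1].max().round(4),s[:,1].mean().round(4),np.median(s[:,2]).round(4))
E
```

```text
0.67 7 0.0982 0.1037 0.1001 0.0218
0.68 17 0.0901 0.1037 0.097 0.0199
0.69 12 0.0901 0.101 0.0953 0.0192
0.72 22 0.0658 0.1062 0.0859 0.0133
0.73 52 0.0656 0.1036 0.0852 0.0122
0.74 20 0.0656 0.1035 0.0878 0.0122
```

View pics/w2.png

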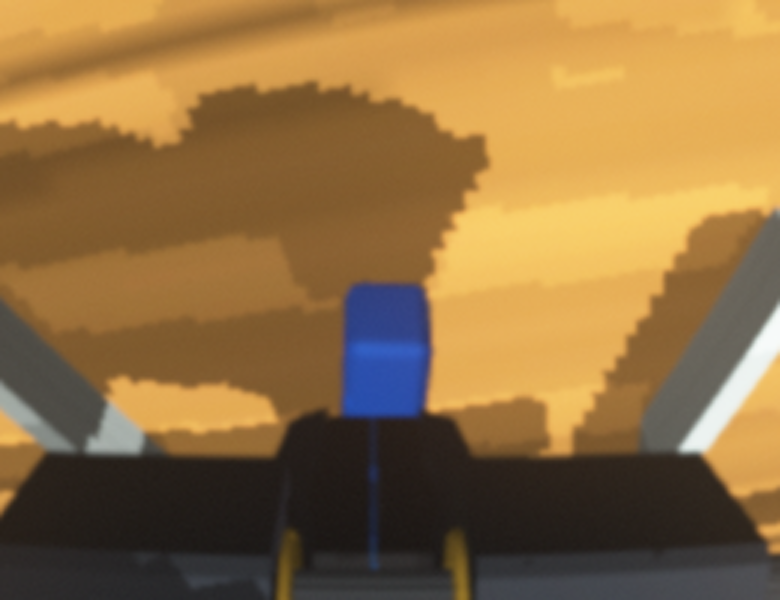

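```bash
python3 - <<'E'
from h import *
c=cam('side'); P=cloud(c); im=c['image']
p=np.array([.675,.1,.005]); q=c['R']@p+c['t']; uv=(c['K']@q)[:2]/q[2]; print(uv)
u,v=uv.round().astype(int); save('pics/s2.png',im[v-60:v+40,u-60:u+80],5)
s=sense(); print(s['tool_pos'],s['gripper_width'],env.pinch_z)
m=(abs(P[...,0]-.66)<.06)&(abs(P[...,1]-.1)<.12)&(P[...,2]>.003)&(P[...,2]<.12)
for x in np.arange(.6,.72,.01):
    k=m&(P[...,0]>=x)&(P[...,0]<x+.01); 
    if k.sum(): i=P[k]; print(round(x,2),k.sum(),'y',i[:,1].min().round(3),i[:,1].max().round(3),'z',np.percentile(i[:,2],[5,50,95]).round(3))
E
```

```text
[281.01535427 234.71863183]
[0.67287234 0.10015387 0.00942708] 0.0005056668810521695 0.0187
0.6 64 y 0.109 0.209 z [0.088 0.115 0.119]
0.61 63 y 0.119 0.21 z [0.082 0.113 0.119]
0.62 62 y 0.128 0.207 z [0.082 0.105 0.117]
0.63 53 y 0.017 0.204 z [0.087 0.105 0.117]
0.64 44 y 0.024 0.2 z [0.009 0.104 0.119]
0.65 61 y 0.073 0.199 z [0.008 0.11  0.12 ]
0.66 38 y 0.121 0.19 z [0.006 0.102 0.117]
0.67 24 y 0.12 0.189 z [0.008 0.061 0.116]
0.68 28 y -0.017 0.176 z [0.004 0.012 0.015]
0.69 37 y 0.04 0.169 z [0.005 0.014 0.019]
0.7 22 y 0.075 0.166 z [0.004 0.012 0.018]
0.71 10 y 0.16 0.164 z [0.004 0.013 0.016]
```

View pics/s2.png

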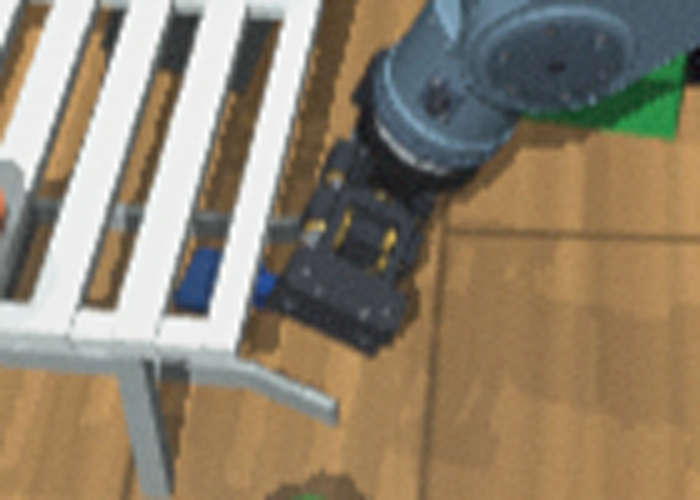

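Call:
{"fn": "move_arm", "kwargs": {"steps": [[0.8,0,1.8,0,0,0,0],[1.6,0,3.6,0,0,0,0],[2.4,0,5.4,0,0,0,0],[2.4,0,5.4,0,0,0,0]], "squeeze": 10}}

```text
time: 5.25
tool_pos: [0.6722, 0.1, 0.0023]
tool_rot: [0.271, 2.694, -0.059]
force: [-0.6, -0.4, 0.0]
gripper_width: 0.0005
```

```bash
python3 - <<'E'
from h import *
s=sense();print(s['tool_pos'],s['force'],s['ft_torque'],s['effort'])
E
```

```text
[0.67223894 0.10002746 0.00225343] [-0.64719212 -0.43617276  0.0184377 ] [0.05999946 0.19342071 0.03215604] [-2.66174477e-02 -4.87992454e+01 -2.61205459e+01 -3.33163440e-01
 -1.77669637e+00  1.75710814e-02]
```

```bash
python3 - <<'E'
from h import *
def fcloud(c):
    h,w=c['range_z'].shape;u,v=np.meshgrid(np.arange(w),np.arange(h));K=c['K'];x=(u-K[0,2])/K[0,0];y=(v-K[1,2])/K[1,1];r=np.hypot(x,y)+1e-9
    z=c['range_z'];k=np.tan(np.minimum(r,1.5))/r*z; P=np.stack([x*k,y*k,z],-1); return (P-c['t'])@c['R']
c=cam('wrist');P=fcloud(c);im=c['image'];hsv=cv2.cvtColor(im,cv2.COLOR_RGB2HSV)
b=(cv2.inRange(hsv,(105,120,40),(125,255,255))>0);b[:150]=0
q=P[b];print(b.sum(),q.min(0),q.max(0),np.percentile(q,[5,50,95],axis=0))
print('cam',-c['R'].T@c['t'],c['R'][2])
for v in range(180,310,8): print(v,P[v,326].round(4),im[v,326],P[v,315].round(4),P[v,250].round(3))
E
```

```text
956 [0.53824566 0.09774676 0.0018009 ] [0.65974924 0.12638284 0.12834987] [[0.64725505 0.10045152 0.00401662]
 [0.64937393 0.10607629 0.01644376]
 [0.65543432 0.11282494 0.04375964]]
cam [0.53824566 0.12638284 0.12834987] [ 0.64069849 -0.12904533 -0.75687036]
180 [ 0.6336  0.1083 -0.0009] [134  93  48] [ 0.6324  0.1027 -0.0009] [ 0.626  0.069 -0.002]
188 [ 6.382e-01  1.074e-01 -2.000e-04] [138  97  50] [ 0.6375  0.1016 -0.0007] [ 0.63   0.067 -0.001]
196 [ 0.6442  0.1062 -0.0009] [136  96  50] [ 6.424e-01  1.005e-01 -1.000e-04] [0.635 0.066 0.   ]
204 [6.488e-01 1.053e-01 3.000e-04] [99 76 71] [ 6.484e-01  9.920e-02 -6.000e-04] [0.64  0.064 0.   ]
212 [0.6484 0.1053 0.0072] [ 44  64 131] [ 6.541e-01  9.790e-02 -4.000e-04] [ 0.647  0.061 -0.001]
220 [0.6484 0.1053 0.0134] [ 43  65 137] [0.65   0.099  0.0105] [ 0.653  0.059 -0.001]
228 [0.65   0.1049 0.0175] [ 49  96 195] [0.6497 0.0992 0.0168] [ 0.659  0.056 -0.   ]
236 [0.6544 0.1041 0.019 ] [ 40  78 171] [0.6551 0.098  0.0172] [ 0.667  0.053 -0.001]
244 [0.651  0.1047 0.0276] [39 35 43] [0.6494 0.0995 0.028 ] [ 0.674  0.05  -0.001]
252 [0.6462 0.1056 0.0367] [35 29 29] [0.6455 0.1005 0.0365] [0.598 0.094 0.075]
260 [0.6454 0.1057 0.0421] [35 30 32] [0.6411 0.1017 0.0448] [0.596 0.095 0.079]
268 [0.6485 0.1051 0.0442] [33 32 42] [0.6386 0.1023 0.0511] [0.594 0.097 0.084]
276 [0.6375 0.1072 0.0566] [29 29 39] [0.6369 0.1028 0.0564] [0.593 0.098 0.087]
284 [0.6347 0.1077 0.0624] [40 42 57] [0.6343 0.1035 0.0621] [0.591 0.099 0.09 ]
292 [0.6042 0.1136 0.0857] [49 49 47] [0.6044 0.1107 0.0852] [0.592 0.099 0.092]
300 [0.6053 0.1134 0.0874] [66 68 69] [0.6048 0.1106 0.0874] [0.594 0.098 0.093]
308 [0.6052 0.1134 0.0899] [78 81 83] [0.6047 0.1107 0.0898] [0.597 0.097 0.093]
```

Call:
{"fn": "move_arm", "kwargs": {"steps": [[1.2,0,2.7,0,0,0,0],[1.2,0,2.7,0,0,0,0]]}}

```text
time: 5.47
tool_pos: [0.6732, 0.1001, 0.0002]
tool_rot: [0.27, 2.692, -0.058]
force: [0.3, 0.3, 0.9]
gripper_width: 0.0006
```

Call:
{"fn": "move_arm", "kwargs": {"steps": [[1.2,0,2.7,0,0,0,0],[1.2,0,2.7,0,0,0,0]]}}

```text
time: 5.63
tool_pos: [0.6736, 0.1002, -0.0007]
tool_rot: [0.27, 2.691, -0.059]
force: [-11.7, -0.2, 20.0]
gripper_width: 0.0002
```

Call:
{"fn": "move_arm", "kwargs": {"steps": [[-5,0,-11,0,0,0,0],[27,0,-35,0,0,0,0],[60,0,-60,0,0,0,0],[60,0,-60,0,0,0,0],[60,0,-60,0,0,0,0]]}}

```text
time: 6.05
tool_pos: [0.5924, 0.1165, 0.0259]
tool_rot: [0.269, 2.694, -0.059]
force: [0.8, 0.2, 0.0]
gripper_width: 0.0006
```

```bash
cat >> h.py <<'E'
def fcloud(c):
    h,w=c['range_z'].shape;u,v=np.meshgrid(np.arange(w),np.arange(h));K=c['K'];x=(u-K[0,2])/K[0,0];y=(v-K[1,2])/K[1,1];r=np.hypot(x,y)+1e-9
    z=c['range_z'];k=np.tan(np.minimum(r,1.5))/r*z; P=np.stack([x*k,y*k,z],-1); return (P-c['t'])@c['R']
E
python3 - <<'E'
from h import *
c=cam('wrist');P=fcloud(c);s=sense();R=cv2.Rodrigues(np.array(s['tool_rot'],float))[0]
T=(P-s['tool_pos'])@R*1000  # tool coords mm
print(s['tool_pos'],s['gripper_width'])
m=(abs(T[...,0])<40)&(abs(T[...,1])<30)&(T[...,2]>-60)&(c['range_z']>0)&(T[...,2]<4)&(P[...,2]>.025)
q=T[m];print(m.sum())
for z in range(-60,4,4):
    k=q[(q[:,2]>=z)&(q[:,2]<z+4)]
    if len(k):print(z,len(k),k.min(0).round(),k.max(0).round())
np.save('T.npy',T)
t=cam('top');P=cloud(t);hsv=cv2.cvtColor(t['image'],cv2.COLOR_RGB2HSV)
b=(cv2.inRange(hsv,(105,120,40),(125,255,255))>0); b[:120]=0;b[200:]=0;b[:,:280]=0;b[:,330:]=0
q=P[b];q=q[q[:,2]<.05]; h=q[q[:,0]<.676]; print(h.min(0),h.max(0),np.median(h[:,2]),np.polyfit(h[:,0],h[:,1],1))
save('pics/w3.png',np.hstack([c['image'][120:320,200:440]]),3)
E
```

```text
[0.59485423 0.11626048 0.02682134] 0.0003809896111950138
1818
-60 221 [ 11. -12. -60.] [ 14.  10. -56.]
-56 203 [ 11. -12. -56.] [ 14.  10. -52.]
-52 219 [  3. -12. -52.] [ 14.  11. -48.]
-48 346 [ -4. -15. -48.] [ 14.  13. -44.]
-44 237 [  5. -15. -44.] [ 14.  14. -40.]
-40 214 [ 11. -15. -40.] [ 15.  14. -36.]
-36 184 [ 11. -15. -36.] [ 14.  13. -32.]
-32 148 [ 11. -14. -32.] [ 14.  12. -28.]
-28 46 [ 11. -10. -28.] [ 14.   9. -26.]
[0.64999856 0.09287605 0.01283536] [0.67477453 0.10941354 0.02518958] 0.01922884860542357 [-0.1959545   0.23184363]
```

View pics/w3.png

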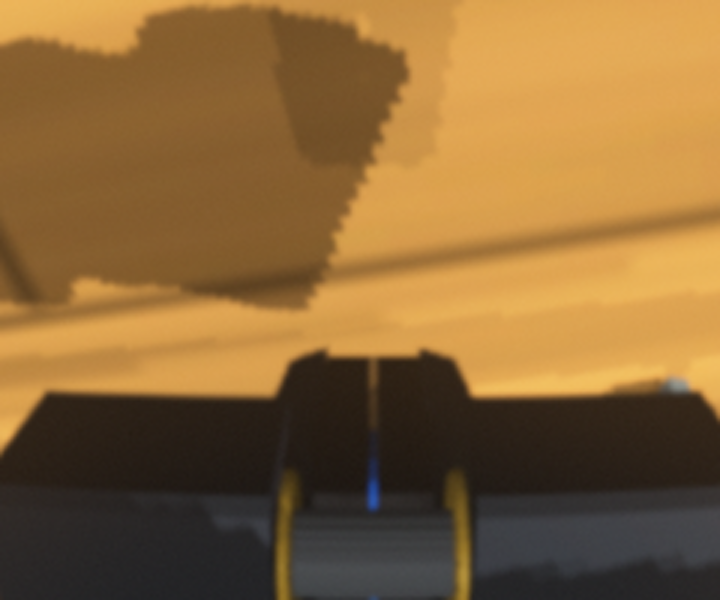

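The scraper still hasn't moved. The visible finger ends about 26 mm behind the nominal TCP, so the real tips may be shorter than reported. I'll probe the bare bench to find out.

Call:
{"fn": "move_arm", "kwargs": {"steps": [[10,0,22,0,0,0,0],[10,0,22,0,0,0,0],[10,0,22,0,0,0,0]]}}

```text
time: 6.4
tool_pos: [0.5949, 0.1154, 0.0008]
tool_rot: [0.271, 2.695, -0.059]
force: [-0.7, 0.4, 0.6]
gripper_width: 0.0007
```

Call:
{"fn": "move_arm", "kwargs": {"steps": [[1.7,0,3.6,0,0,0,0],[1.7,0,3.6,0,0,0,0]]}}

```text
time: 6.57
tool_pos: [0.5956, 0.1157, -0.0018]
tool_rot: [0.271, 2.692, -0.059]
force: [-0.0, -0.2, 0.2]
gripper_width: 0.0003
```

Call:
{"fn": "move_arm", "kwargs": {"steps": [[1,0,2,0,0,0,0],[1,0,2,0,0,0,0]]}}

```text
time: 6.73
tool_pos: [0.5952, 0.1159, -0.004]
tool_rot: [0.271, 2.692, -0.059]
force: [-0.9, 0.4, 0.2]
gripper_width: 0.0005
```

No contact at −4 mm on bare bench, so the reported TCP lies beyond the true tips. I'll keep probing.

Call:
{"fn": "move_arm", "kwargs": {"steps": [[1.7,0,3.6,0,0,0,0],[1.7,0,3.6,0,0,0,0]]}}

```text
time: 6.9
tool_pos: [0.5947, 0.1159, -0.0085]
tool_rot: [0.271, 2.693, -0.059]
force: [-0.0, -0.1, 0.7]
gripper_width: 0.0001
```

Call:
{"fn": "move_arm", "kwargs": {"steps": [[1.7,0,3.6,0,0,0,0],[1.7,0,3.6,0,0,0,0]]}}

```text
time: 7.07
tool_pos: [0.5945, 0.1159, -0.0128]
tool_rot: [0.271, 2.693, -0.059]
force: [-0.9, 0.7, -0.1]
gripper_width: 0.0005
```

Call:
{"fn": "move_arm", "kwargs": {"steps": [[1.3,0,2.7,0,0,0,0],[1.3,0,2.7,0,0,0,0]]}}

```text
time: 7.23
tool_pos: [0.5945, 0.1159, -0.0157]
tool_rot: [0.271, 2.693, -0.059]
force: [-0.5, -0.5, -0.0]
gripper_width: 0.0006
```

Call:
{"fn": "move_arm", "kwargs": {"steps": [[1.3,0,2.7,0,0,0,0],[1.3,0,2.7,0,0,0,0]]}}

```text
time: 7.4
tool_pos: [0.5945, 0.1159, -0.0187]
tool_rot: [0.271, 2.693, -0.059]
force: [0.0, -0.1, -0.4]
gripper_width: 0.0006
```

Call:
{"fn": "move_arm", "kwargs": {"steps": [[0.8,0,1.8,0,0,0,0],[0.8,0,1.8,0,0,0,0]]}}

```text
time: 7.57
tool_pos: [0.595, 0.116, -0.02]
tool_rot: [0.27, 2.692, -0.059]
force: [-1.9, 0.2, 5.1]
gripper_width: 0.0003
```

Call:
{"fn": "move_arm", "kwargs": {"steps": [[0.8,0,1.8,0,0,0,0],[0.8,0,1.8,0,0,0,0]]}}

```text
time: 7.73
tool_pos: [0.5952, 0.116, -0.0205]
tool_rot: [0.27, 2.691, -0.059]
force: [-14.7, -0.8, 22.7]
gripper_width: 0.0006
```

The true fingertips are about 26.5 mm behind the reported TCP along tool z. Bench contact came at reported z −0.020, and handle contact 20 mm higher, so the two agree. I'll correct for this in the helper.

```bash
cat >> h.py <<'E'
D=.0265
_goal=goal
def goal(p,yaw,tilt=0):
    t=np.radians(tilt); _goal((np.array(p)+D*np.array([np.sin(t)*np.cos(yaw),np.sin(t)*np.sin(yaw),-np.cos(t)])).round(4),yaw,tilt)
def tip():
    s=sense();R=cv2.Rodrigues(np.array(s['tool_rot'],float))[0];print('tip',(np.array(s['tool_pos'])-D*R[:,2]).round(4),s['gripper_width'],np.round(s['force'],1))
E
python3 - <<'E'
from h import *
tip()
goal((.59,.116,.02),-.2,25)
goal((.60,.114,.01),-.2,25)
goal((.672,.0995,.0065),-.2,25)
E
```

```text
tip [0.5841 0.1182 0.0035] 0.0006199334462206299 [-14.7  -0.8  22.7]
[ 0.601   0.1138 -0.004 ] -> [-12.6  -1.  -12.3] [ 0.001  0.002 -0.   ]
[ 0.611   0.1118 -0.014 ] -> [-17.6  -1.    1. ] [ 0.001  0.002 -0.   ]
[ 0.683   0.0973 -0.0175] -> [-82.6  -0.9  35.4] [ 0.001  0.002 -0.   ]
```

Call:
{"fn": "move_arm", "kwargs": {"steps": [[-13,-1,-12,0,0,0,40],[-13,-1,-12,0,0,0,40],[-13,-1,-12,0,0,0,40],[-13,-1,-12,0,0,0,40],[-13,-1,-12,0,0,0,40],[-13,-1,-12,0,0,0,40]]}}

```text
time: 8.23
tool_pos: [0.6004, 0.1136, -0.0067]
tool_rot: [0.271, 2.694, -0.059]
force: [-0.2, -0.1, -0.4]
gripper_width: 0.038
```

```bash
python3 - <<'E'
from h import *
tip()
goal((.60,.114,.01),-.2,25)
goal((.672,.0995,.0065),-.2,25)
E
```

```text
tip [0.5894 0.1158 0.0173] 0.038036424065871405 [-0.2 -0.1 -0.4]
[ 0.611   0.1118 -0.014 ] -> [-6.7  0.3 11.2] [ 0.001 -0.001 -0.   ]
[ 0.683   0.0973 -0.0175] -> [-71.8   0.4  45.3] [ 0.001 -0.001 -0.   ]
```

Call:
{"fn": "move_arm", "kwargs": {"steps": [[-7,0,11,0,0,0,40],[-40,0,28,0,0,0,40],[-72,0,45,0,0,0,40],[-72,0,45,0,0,0,40],[-72,0,45,0,0,0,40],[-72,0,45,0,0,0,6],[-72,0,45,0,0,0,6],[-72,0,45,0,0,0,6]], "squeeze": 25}}

```text
time: 8.9
tool_pos: [0.6822, 0.0973, -0.0166]
tool_rot: [0.27, 2.694, -0.059]
force: [-0.2, -0.1, -0.8]
gripper_width: 0.0217
```

Call:
{"fn": "move_arm", "kwargs": {"steps": [[0,0,0,0,0,0,6],[0,0,0,0,0,0,6],[0,0,0,0,0,0,6]]}}

```text
time: 9.15
tool_pos: [0.6834, 0.0971, -0.016]
tool_rot: [0.27, 2.693, -0.059]
force: [-1.2, -0.4, -0.9]
gripper_width: 0.016
```

```bash
python3 - <<'E'
from h import *
tip()
goal((.672,.0995,.028),-.2,25)
goal((.59,.117,.035),-.2,25)
E
```

```text
tip [0.6724 0.0993 0.008 ] 0.015993122491341223 [-1.2 -0.4 -0.9]
[0.683  0.0973 0.004 ] -> [ -8.    0.2 -18.3] [ 0.001  0.    -0.   ]
[0.601  0.1148 0.011 ] -> [ 65.    1.  -60.1] [ 0.001  0.    -0.   ]
```

Width is 16.0 mm, so the handle is held. I'll lift and pull it out.

Call:
{"fn": "move_arm", "kwargs": {"steps": [[-8,0,-18,0,0,0,6],[-8,0,-18,0,0,0,6],[28,0,-39,0,0,0,6],[65,1,-60,0,0,0,6],[65,1,-60,0,0,0,6],[65,1,-60,0,0,0,6]]}}

```text
time: 9.65
tool_pos: [0.5982, 0.1153, 0.0095]
tool_rot: [0.269, 2.696, -0.059]
force: [1.1, -0.9, -1.2]
gripper_width: 0.0155
```

```bash
python3 - <<'E'
from h import *
tip()
goal((.47,.09,.12),-.158,25)
goal((.472,-.108,.12),-.158,25)
E
```

```text
tip [0.5873 0.1175 0.0336] 0.015505803182782541 [ 1.1 -0.9 -1.2]
[0.4811 0.0882 0.096 ] -> [  62.9  -49.6 -124.5] [-0.017 -0.002 -0.037]
[ 0.4831 -0.1098  0.096 ] -> [  25.7 -243.3 -107.3] [-0.017 -0.002 -0.037]
```

Call:
{"fn": "move_arm", "kwargs": {"steps": [[21,-16,-41,0,0,-0.01,6],[63,-50,-124,-0.017,-0.002,-0.037,6],[63,-50,-124,-0.017,-0.002,-0.037,6],[63,-50,-124,-0.017,-0.002,-0.037,6],[26,-243,-107,-0.017,-0.002,-0.037,6],[26,-243,-107,-0.017,-0.002,-0.037,6],[26,-243,-107,-0.017,-0.002,-0.037,6],[26,-243,-107,-0.017,-0.002,-0.037,6]]}}

```text
time: 10.32
tool_pos: [0.4872, -0.0766, 0.0986]
tool_rot: [0.212, 2.69, -0.05]
force: [1.3, 1.4, -0.0]
gripper_width: 0.0158
```

```bash
python3 - <<'E'
from h import *
tip()
goal((.472,-.108,.12),-.158,25)
E
```

```text
tip [ 0.4759 -0.0748  0.1225] 0.015803106938928082 [ 1.3  1.4 -0. ]
[ 0.4831 -0.1098  0.096 ] -> [  0.1 -33.4   2.9] [-0.001  0.008  0.001]
```

Call:
{"fn": "move_arm", "kwargs": {"steps": [[0,0,0,0,0,0,6],[0,0,0,0,0,0,6]]}}

```text
time: 10.48
tool_pos: [0.4869, -0.0789, 0.0981]
tool_rot: [0.225, 2.691, -0.051]
force: [-1.0, 0.3, -1.0]
gripper_width: 0.0162
```

```bash
python3 - <<'E'
from h import *
tip()
goal((.472,-.108,.12),-.158,25)
c=cam('wrist');P=fcloud(c);im=c['image'];hsv=cv2.cvtColor(im,cv2.COLOR_RGB2HSV)
b=(cv2.inRange(hsv,(105,120,40),(125,255,255))>0);b[:150]=0
q=P[b&(c['range_z']>.05)];print('handle end',np.percentile(q,[5,50,95],axis=0))
a=cam('top');P=cloud(a);im=a['image'];hsv=cv2.cvtColor(im,cv2.COLOR_RGB2HSV);b=(cv2.inRange(hsv,(105,120,40),(125,255,255))>0);b[:,:300]=0;b[280:]=0
q=P[b];print('blade',len(q),np.percentile(q,[2,50,98],axis=0).round(4) if len(q) else '')
E
```

```text
tip [ 0.4757 -0.077   0.122 ] 0.016151228202075266 [-1.   0.3 -1. ]
[ 0.4831 -0.1098  0.096 ] -> [ -0.4 -31.1   2.5] [-0.004  0.006 -0.008]
handle end [[ 0.45054608 -0.09657775  0.12004832]
 [ 0.46271191 -0.0759359   0.13251765]
 [ 0.54961584 -0.06757627  0.16588333]]
blade 424 [[ 0.4732 -0.1047  0.1214]
 [ 0.5243 -0.082   0.1268]
 [ 0.5546 -0.0649  0.1381]]
```

Call:
{"fn": "move_arm", "kwargs": {"steps": [[-0.4,-31,2.5,0,0.006,-0.008,6],[-0.4,-31,2.5,0,0.006,-0.008,6],[-0.4,-31,2.5,0,0.006,-0.008,6],[-0.4,-31,2.5,0,0.006,-0.008,6]]}}

```text
time: 10.92
tool_pos: [0.482, -0.1032, 0.0941]
tool_rot: [0.203, 2.703, -0.047]
force: [-0.4, -0.3, -0.6]
gripper_width: 0.0159
```

```bash
python3 - <<'E'
from h import *
tip()
goal((.475,-.108,.06),-.158,25)
goal((.475,-.108,.017),-.158,25)
E
```

```text
tip [ 0.471  -0.1015  0.1182] 0.015920863588725253 [-0.4 -0.3 -0.6]
[ 0.4861 -0.1098  0.036 ] -> [19.8 -5.7 54.9] [ 0.001 -0.004  0.008]
[ 0.4861 -0.1098 -0.007 ] -> [37.8 -5.7 93.9] [ 0.001 -0.004  0.008]
```

Call:
{"fn": "move_arm", "kwargs": {"steps": [[20,-6,55,0,-0.004,0.008,6],[20,-6,55,0,-0.004,0.008,6],[20,-6,55,0,-0.004,0.008,6],[20,-6,55,0,-0.004,0.008,6]]}}

```text
time: 11.25
tool_pos: [0.4851, -0.1097, 0.0351]
tool_rot: [0.214, 2.7, -0.044]
force: [0.0, -0.1, 0.0]
gripper_width: 0.0159
```

```bash
python3 - <<'E'
from h import *
tip()
goal((.475,-.108,.017),-.158,25)
E
```

```text
tip [ 0.4741 -0.108   0.0591] 0.015872295117818652 [ 0.  -0.1  0. ]
[ 0.4861 -0.1098 -0.007 ] -> [16.8 -0.1 38.6] [ 0.003 -0.002 -0.   ]
```

Call:
{"fn": "move_arm", "kwargs": {"steps": [[9,0,19,0,0,0,6],[17,0,39,0,0,0,6],[17,0,39,0,0,0,6],[17,0,39,0,0,0,6]]}}

```text
time: 11.58
tool_pos: [0.487, -0.1109, -0.0062]
tool_rot: [0.214, 2.698, -0.045]
force: [-0.5, 0.8, 0.4]
gripper_width: 0.0157
```

Call:
{"fn": "move_arm", "kwargs": {"steps": [[0,0,0,0,0,0,34],[0,0,0,0,0,0,34],[0,0,0,0,0,0,34],[0,0,0,0,0,0,34],[-8,0,-17,0,0,0,34],[-25,0,-54,0,0,0,34],[-40,0,-90,0,0,0,34],[-40,0,-90,0,0,0,34]]}}

```text
time: 12.25
tool_pos: [0.4898, -0.1149, 0.1013]
tool_rot: [0.213, 2.683, -0.057]
force: [1.2, -1.2, 0.4]
gripper_width: 0.0339
```

```bash
python3 - <<'E'
from h import *
tip()
c=cam('wrist'); save('pics/w4.png',c['image'][0:330,120:520],2)
c=cam('top'); P=cloud(c); im=c['image']; hsv=cv2.cvtColor(im,cv2.COLOR_RGB2HSV)
b=(cv2.inRange(hsv,(105,120,40),(125,255,255))>0);b[:,:330]=0;b[280:]=0
q=P[b];print(len(q),np.percentile(q,[2,50,98],axis=0).round(4))
E
```

```text
tip [ 0.4784 -0.113   0.1252] 0.03386287481418394 [ 1.2 -1.2  0.4]
322 [[ 0.4766 -0.1414  0.0104]
 [ 0.5272 -0.1175  0.0175]
 [ 0.5539 -0.0954  0.133 ]]
```

View pics/w4.png

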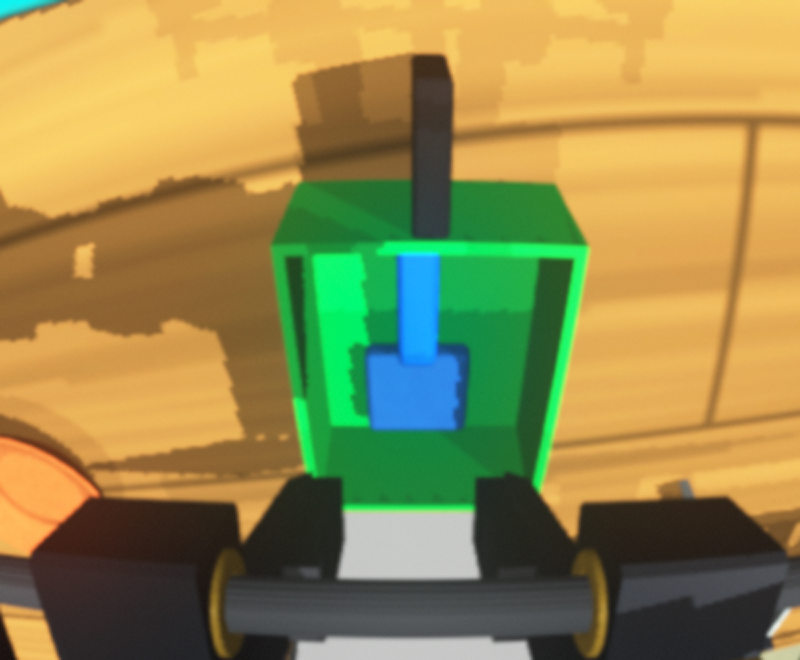

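The scraper lies flat in the box: blade at (417,390), handle towards the fin. Now for the lid.

```bash
python3 - <<'E'
from h import *
goal((.475,-.11,.27),-.158,0)
goal((.609,-.130,.27),-.158,0)
E
```

```text
[ 0.475  -0.11    0.2435] -> [ -52.6    0.6 -139.2] [-0.002  0.443 -0.001]
[ 0.609  -0.13    0.2435] -> [-175.     2.2  -81.1] [-0.002  0.443 -0.001]
```

Call:
{"fn": "move_arm", "kwargs": {"steps": [[-53,0,-139,0,0.1,0,0],[-53,0,-139,0,0.2,0,0],[-53,0,-139,0,0.3,0,0],[-53,0,-139,0,0.443,0,0],[-53,0,-139,0,0.443,0,0],[-175,2,-81,0,0.443,0,0],[-175,2,-81,0,0.443,0,0],[-175,2,-81,0,0.443,0,0]]}}

```text
time: 13.02
tool_pos: [0.5993, -0.1278, 0.2372]
tool_rot: [-0.249, -3.123, -0.004]
force: [-0.3, -0.3, 0.4]
gripper_width: 0.0007
```

Call:
{"fn": "move_arm", "kwargs": {"steps": [[0,0,0,0,0,0,0],[0,0,0,0,0,0,0]]}}

```text
time: 13.18
tool_pos: [0.598, -0.1277, 0.2344]
tool_rot: [-0.248, -3.119, -0.006]
force: [-0.5, 0.3, 0.3]
gripper_width: 0.0005
```

```bash
python3 - <<'E'
from h import *
tip()
goal((.609,-.130,.27),-.158,0)
goal((.609,-.130,.16),-.158,0)
goal((.52,-.116,.16),-.158,0)
c=cam('wrist');P=fcloud(c);m=(P[...,2]>.1)&(P[...,2]<.2)&(abs(P[...,1]+.12)<.06)&(P[...,0]>.5)&(P[...,0]<.63)
q=P[m];print(m.sum(),np.percentile(q,[1,50,99],axis=0).round(4)); t=q[q[:,2]>.17];print(len(t),t.mean(0) if len(t) else '')
E
```

```text
tip [ 0.5984 -0.1279  0.2609] 0.0005337217214153236 [-0.5  0.3  0.3]
[ 0.609  -0.13    0.2435] -> [-11.1  -0.5  -9.2] [ 0.003 -0.013 -0.001]
[ 0.609  -0.13    0.1335] -> [-12.5  -0.8 100.7] [ 0.003 -0.013 -0.001]
[ 0.52   -0.116   0.1335] -> [ 77.5  -1.  102. ] [ 0.003 -0.013 -0.001]
3206 [[ 0.5645 -0.1703  0.1007]
 [ 0.574  -0.1218  0.1637]
 [ 0.5848 -0.0735  0.1852]]
1453 [ 0.57576124 -0.12225502  0.18142177]
```

Call:
{"fn": "move_arm", "kwargs": {"steps": [[-13,-1,0,0,-0.013,0,0],[-13,-1,35,0,-0.013,0,0],[-13,-1,70,0,-0.013,0,0],[-13,-1,101,0,-0.013,0,0],[-13,-1,101,0,-0.013,0,0]]}}

```text
time: 13.65
tool_pos: [0.6055, -0.1293, 0.1323]
tool_rot: [-0.251, -3.129, -0.005]
force: [-1.6, -0.5, -0.5]
gripper_width: 0.0004
```

Call:
{"fn": "move_arm", "kwargs": {"steps": [[14,0,0,0,0,0,0],[28,0,0,0,0,0,0],[42,0,0,0,0,0,0],[56,0,0,0,0,0,0],[70,0,0,0,0,0,0],[84,0,0,0,0,0,0],[98,0,0,0,0,0,0],[98,0,0,0,0,0,0]]}}

```text
time: 14.32
tool_pos: [0.5124, -0.1153, 0.1401]
tool_rot: [0.25, 3.122, -0.001]
force: [-0.2, -0.2, -0.4]
gripper_width: 0.0004
```

```bash
python3 - <<'E'
from h import *
tip()
c=cam('side');P=cloud(c)
m=(abs(P[...,1]+.113)<.1)&(abs(P[...,0]-.51)<.12)&(P[...,2]>.03)&(P[...,2]<.25)&(c['image'].min(2)>140)
q=P[m];print(m.sum(),np.percentile(q,[1,50,99],axis=0).round(4))
E
```

```text
tip [ 0.5121 -0.1152  0.1666] 0.0004327706371000518 [-0.2 -0.2 -0.4]
296 [[ 0.4983 -0.1591  0.0572]
 [ 0.5414 -0.0889  0.1032]
 [ 0.5759 -0.0577  0.1606]]
```

```bash
python3 - <<'E'
from h import *
goal((.38,-.093,.16),-.158,45)
E
```

```text
[ 0.3985 -0.0959  0.1413] -> [116.9   1.2  -2.3] [-0.001 -0.775 -0.002]
```

Call:
{"fn": "move_arm", "kwargs": {"steps": [[40,0,-20,0,-0.1,0,40],[80,0,-20,0,-0.2,0,40],[117,1,-10,0,-0.3,0,40],[117,1,-2,0,-0.4,0,40],[117,1,-2,0,-0.52,0,40],[117,1,-2,0,-0.64,0,40],[117,1,-2,0,-0.775,0,40],[117,1,-2,0,-0.775,0,40]]}}

```text
time: 15.03
tool_pos: [0.4398, -0.1157, 0.1639]
tool_rot: [0.185, 2.367, -0.087]
force: [-0.2, 0.7, -0.8]
gripper_width: 0.0404
```

```bash
python3 - <<'E'
from h import *
tip(); print(sense()['joint_positions'].round(2))
c=cam('top');P=cloud(c);im=c['image'].astype(int)
save('pics/t5.png',c['image'][150:320,330:520],4)
m=(abs(P[...,1]+.113)<.1)&(abs(P[...,0]-.51)<.12)&(P[...,2]>.045)&(P[...,2]<.075)&(im.min(2)>120)
q=P[m];print('lid',m.sum(),np.percentile(q,[1,50,99],axis=0).round(4)); r=cv2.minAreaRect((q[:,:2]*1000).astype(np.float32));print(r,cv2.boxPoints(r).round())
c=cam('wrist');P=fcloud(c);im=c['image'].astype(int)
m=(im.max(2)<75)&(abs(P[...,0]-.41)<.05)&(abs(P[...,1]+.1)<.05)&(P[...,2]>.045)&(P[...,2]<.06)
q=P[m];print('fin',len(q),np.percentile(q,[2,50,98],axis=0).round(4) if len(q) else '')
E
```

```text
tip [ 0.4216 -0.1126  0.1829] 0.04040751922749563 [-0.2  0.7 -0.8]
[-0.91 -0.66  2.57  0.75  0.76 -2.76]
lid 605 [[ 0.4696 -0.169   0.0516]
 [ 0.5502 -0.1157  0.0676]
 [ 0.5742 -0.0601  0.0749]]
((509.2792663574219, -113.3085708618164), (100.62872314453125, 124.28105163574219), 80.58965301513672) [[ 440. -153.]
 [ 562. -173.]
 [ 579.  -74.]
 [ 456.  -54.]]
fin 834 [[ 0.3885 -0.1035  0.0468]
 [ 0.4079 -0.0964  0.0517]
 [ 0.4349 -0.0893  0.053 ]]
```

View pics/t5.png

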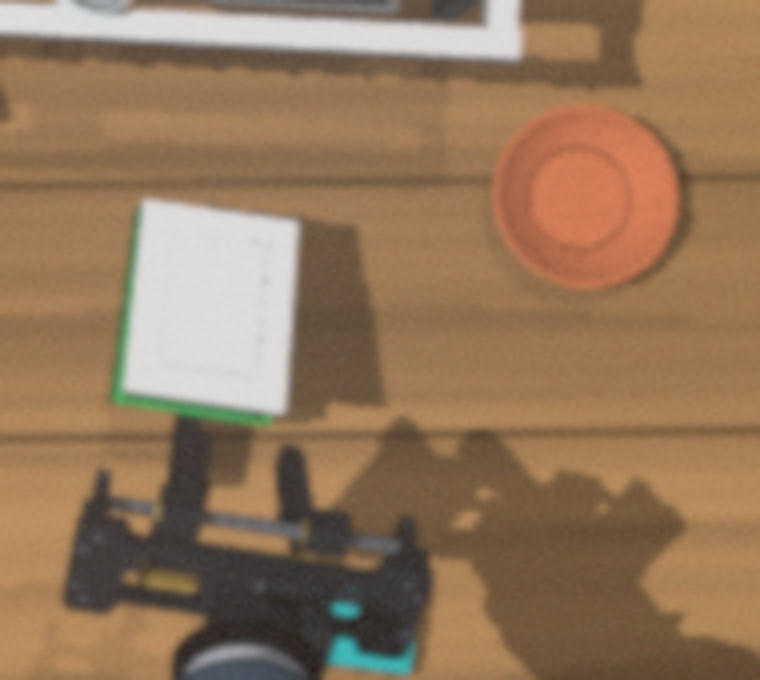

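Picture 10: the lid is down over the box (about (210,310) in the crop). The arm is near joint 3's limit at a 45° tilt this close in, so I'll grip the fin with less tilt and check the lid's flatness.

```bash
python3 - <<'E'
from h import *
c=cam('top');P=cloud(c);im=c['image'].astype(int)
m=(P[...,1]<-.06)&(abs(P[...,1]+.113)<.1)&(abs(P[...,0]-.51)<.075)&(P[...,2]>.045)&(P[...,2]<.09)&(im.min(2)>150)
q=P[m];A=np.c_[(q[:,:2]-[.503,-.113]),np.ones(len(q))];k=np.linalg.lstsq(A,q[:,2],rcond=None)[0];print('lid plane slope,z',k,len(q))
goal((.39,-.094,.14),-.158,12)
goal((.415,-.0985,.14),-.158,12)
E
```

```text
lid plane slope,z [-0.18498517  0.01991016  0.07456837] 1980
[ 0.3954 -0.0949  0.1141] -> [59.6  8.8  1.4] [0.005 0.54  0.   ]
[ 0.4204 -0.0994  0.1141] -> [41.   8.2 18.7] [0.005 0.54  0.   ]
```

Call:
{"fn": "move_arm", "kwargs": {"steps": [[20,4,-15,0,0.12,0,40],[41,8,-10,0,0.24,0,40],[41,8,0,0,0.36,0,40],[41,8,10,0,0.48,0,40],[41,8,19,0.005,0.54,0,40],[41,8,19,0.005,0.54,0,40],[41,8,19,0.005,0.54,0,40]]}}

```text
time: 15.77
tool_pos: [0.4199, -0.0974, 0.1111]
tool_rot: [0.227, 2.929, -0.02]
force: [-0.6, 0.1, 0.5]
gripper_width: 0.0397
```

```bash
cat >> h.py <<'E'
def lid(c0):
    c=cam('top');P=cloud(c);im=c['image'].astype(int)
    m=(np.hypot(P[...,0]-c0[0],P[...,1]-c0[1])<.055)&(P[...,2]>.045)&(P[...,2]<.11)&(im.min(2)>140)
    q=P[m];A=np.c_[(q[:,:2]-c0),np.ones(len(q))];k=np.linalg.lstsq(A,q[:,2],rcond=None)[0];print('lid slope,z',k.round(3),len(q))
E
python3 - <<'E'
from h import *
tip(); lid([.503,-.113]); print(sense()['joint_positions'].round(2))
goal((.4156,-.0988,.14),-.158,12)
goal((.4156,-.0988,.0215),-.158,12)
E
```

```text
tip [ 0.4146 -0.0966  0.137 ] 0.03968177223922058 [-0.6  0.1  0.5]
lid slope,z [ 0.008 -0.006  0.062] 1415
[-0.58 -0.19  2.21  0.11  0.94 -2.05]
[ 0.421  -0.0997  0.1141] -> [-2.6 -2.  -2.3] [ 0.003 -0.004  0.002]
[ 0.421  -0.0997 -0.0044] -> [ 21.5  -2.2 113.7] [ 0.003 -0.004  0.002]
```

The lid has now settled shut (slope 0.008 rad, top at 62 mm). Next I'll grip the fin.

Call:
{"fn": "move_arm", "kwargs": {"steps": [[-2.6,-2,0,0,0,0,40],[5,-2,35,0,0,0,40],[13,-2,74,0,0,0,40],[21,-2,113,0,0,0,40],[21,-2,113,0,0,0,40],[21,-2,113,0,0,0,2],[21,-2,113,0,0,0,2],[21,-2,113,0,0,0,2]], "squeeze": 40}}

```text
time: 16.48
tool_pos: [0.4253, -0.1029, 0.0015]
tool_rot: [0.23, 2.918, -0.028]
force: [0.4, 0.4, 0.6]
gripper_width: 0.0222
```

Call:
{"fn": "move_arm", "kwargs": {"steps": [[0,0,0,0,0,0,2],[0,0,0,0,0,0,2],[0,0,0,0,0,0,2],[0,0,0,0,0,0,2]]}}

```text
time: 16.82
tool_pos: [0.4252, -0.1022, 0.001]
tool_rot: [0.227, 2.919, -0.027]
force: [-5.1, 4.3, 17.9]
gripper_width: 0.012
```

```bash
python3 - <<'E'
from h import *
tip()
# runner frame
h=np.array([.9979,-.0654]);O=np.array([.7923,.0941])
for d in (-.26,-.15,-.08): 
    b=O+d*h; f=b-.089*h; print(d,'box',b.round(4)); goal((*f,.0235),-.0655,12)
E
```

```text
tip [ 0.4196 -0.1013  0.0269] 0.012012360318649062 [-5.1  4.3 17.9]
-0.26 box [0.5328 0.1111]
[ 0.4495  0.1166 -0.0024] -> [ 10.4 219.9   0.9] [-0.021  0.005 -0.088]
-0.15 box [0.6426 0.1039]
[ 0.5593  0.1094 -0.0024] -> [-96.7 229.8  24.2] [-0.021  0.005 -0.088]
-0.08 box [0.7125 0.0993]
[ 0.6292  0.1048 -0.0024] -> [-164.9  236.1   39.1] [-0.021  0.005 -0.088]
```

Call:
{"fn": "move_arm", "kwargs": {"steps": [[-0.8,0,-3.9,0,0,0,2],[-0.8,0,-3.9,0,0,0,2],[0,10,-3.5,0,0,-0.005,2],[0,25,-3.5,0,0,-0.01,2],[1,45,-3.5,0,0,-0.02,2],[2,65,-3.5,0,0,-0.03,2],[3,85,-3.5,0,0,-0.04,2],[4,105,-3.5,0,0,-0.05,2]]}}

```text
time: 17.48
tool_pos: [0.4357, 0.0036, 0.0015]
tool_rot: [0.159, 2.927, -0.032]
force: [0.2, -2.7, -1.6]
gripper_width: 0.0117
```

Call:
{"fn": "move_arm", "kwargs": {"steps": [[1,20,0,0,0,-0.01,2],[2,40,0,0,0,-0.02,2],[4,60,0,0,0,-0.03,2],[5,80,0,0,0,-0.038,2],[6,95,0,0,0,-0.038,2],[6,105,0,0,0,-0.038,2],[6,105,0,0,0,-0.038,2]]}}

```text
time: 18.07
tool_pos: [0.4445, 0.1096, 0.0012]
tool_rot: [0.101, 2.923, -0.035]
force: [4.5, 3.1, 2.3]
gripper_width: 0.0114
```

```bash
cat >> h.py <<'E'
hx=np.array([.9979,-.0654]);hy=np.array([.0654,.9979]);O=np.array([.7923,.0941])
def boxpose(c0):
    c=cam('top');P=cloud(c);im=c['image'].astype(int)
    m=(np.hypot(P[...,0]-c0[0],P[...,1]-c0[1])<.1)&(P[...,2]>.052)&(P[...,2]<.08)&(im.min(2)>120)
    r=cv2.minAreaRect((P[m][:,:2]*1000).astype(np.float32));print('lid rect',m.sum(),r,'z',np.median(P[m][:,2]).round(4))
    d=np.array(r[0])/1000-O;print('runner frame',d@hx,d@hy)
    lid(np.array(r[0])/1000)
    return c
E
python3 - <<'E'
from h import *
tip(); c=boxpose([.535,.11])
for d in (-.24,-.15,-.08): 
    b=O+d*hx; f=b-.085*hx; goal((*f,.03),-.0655,12)
E
```

```text
tip [0.4388 0.1104 0.0271] 0.011428791279112312 [4.5 3.1 2.3]
lid rect 1975 ((523.8019409179688, 102.43710327148438), (99.94095611572266, 130.6217041015625), 86.0862045288086) z 0.0621
runner frame -0.2684794597119141 -0.009240177709350587
lid slope,z [-0.002  0.     0.062] 1395
[0.4735 0.115  0.0041] -> [-28.6   7.6   3.1] [-0.016  0.007 -0.002]
[0.5633 0.1091 0.0041] -> [-116.5    8.1   22.5] [-0.016  0.007 -0.002]
[0.6331 0.1045 0.0041] -> [-184.8    8.5   37.5] [-0.016  0.007 -0.002]
```

Call:
{"fn": "move_arm", "kwargs": {"steps": [[-10,3,2,0,0,0,2],[-28,9,6,0,0,0,2],[-46,9,10,0,0,0,2],[-64,9,14,0,0,0,2],[-82,9,17.5,0,0,0,2],[-100,9,21.5,0,0,0,2],[-116,9,25,0,0,0,2],[-116,9,25,0,0,0,2]]}}

```text
time: 18.83
tool_pos: [0.5617, 0.1085, -0.0011]
tool_rot: [0.103, 2.93, -0.036]
force: [1.0, -0.1, -4.9]
gripper_width: 0.0116
```

```bash
python3 - <<'E'
from h import *
tip(); c=boxpose([.64,.105])
for d in (-.15,-.08): 
    b=O+d*hx; f=b-.085*hx; goal((*f,.027),-.0655,12)
E
```

```text
tip [0.5562 0.1093 0.0248] 0.011601755682701822 [ 1.  -0.1 -4.9]
lid rect 1707 ((631.9430541992188, 101.59382629394531), (100.2168960571289, 118.4035415649414), 85.89073944091797) z 0.0629
runner frame -0.16051029245422369 -0.003009254996643074
lid slope,z [ 0.009 -0.004  0.063] 1366
[0.5633 0.1091 0.0011] -> [-3.3  0.6 -2.1] [-0.018  0.001 -0.003]
[0.6331 0.1045 0.0011] -> [-71.7   1.   12.5] [-0.018  0.001 -0.003]
```

Call:
{"fn": "move_arm", "kwargs": {"steps": [[-12,2,1,0,0,0,2],[-24,3,3,0,0,0,2],[-36,3,6,0,0,0,2],[-48,3,8,0,0,0,2],[-60,3,10,0,0,0,2],[-72,3,12.5,0,0,0,2],[-72,3,12.5,0,0,0,2]]}}

```text
time: 19.52
tool_pos: [0.6325, 0.1064, -0.0003]
tool_rot: [0.102, 2.933, -0.036]
force: [0.6, 0.2, -4.0]
gripper_width: 0.0116
```

```bash
python3 - <<'E'
from h import *
tip(); d=np.array(sense()['tool_pos'][:2])-O; print(d@hx,d@hy)
goal((*(O-.21*hx),.0271),-.0655,30)
c=cam('top'); save('pics/t6.png',c['image'][60:230,220:400],4)
E
```

```text
tip [0.627  0.1073 0.0257] 0.011595659456830958 [ 0.6  0.2 -4. ]
-0.1603098840876061 0.0018461840082198422
[0.596  0.107  0.0042] -> [ 34.7  -2.1 -11.8] [-0.018 -0.316  0.001]
```

View pics/t6.png

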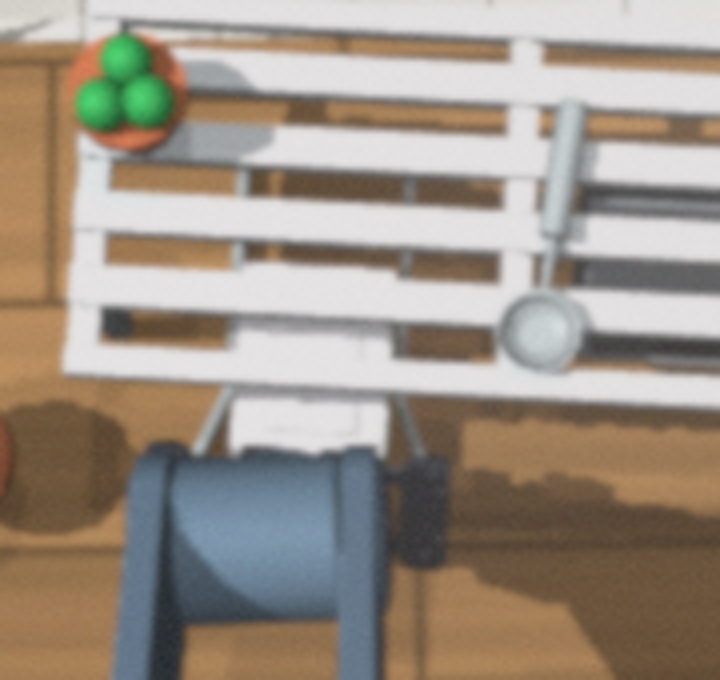

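Picture 11: the box's far end is between the rails under the deck, with the lid shut and the spoon undisturbed. The gripper body would meet the deck soon, so I'll let go, back off, tilt, and push the fin end with shut fingertips.

Call:
{"fn": "move_arm", "kwargs": {"steps": [[0,0,0,0,0,0,40],[0,0,0,0,0,0,40],[0,0,0,0,0,0,40],[0,0,0,0,0,0,40],[35,0,-7,0,0,0,40],[70,-1,-14.5,0,0,0,40],[70,-1,-14.5,0,0,0,40]]}}

```text
time: 20.15
tool_pos: [0.551, 0.1116, -0.0036]
tool_rot: [0.1, 2.944, -0.037]
force: [-0.1, 0.5, -0.8]
gripper_width: 0.0396
```

```bash
python3 - <<'E'
from h import *
tip()
goal((*(O-.24*hx),.027),-.0655,35)
E
```

```text
tip [0.5459 0.1125 0.0224] 0.03963680385305076 [-0.1  0.5 -0.8]
[0.568  0.1088 0.0053] -> [-18.5  -1.8  -5.4] [-0.019 -0.415  0.003]
```

Call:
{"fn": "move_arm", "kwargs": {"steps": [[10,0,-10,0,-0.1,0,0],[10,0,-10,0,-0.2,0,0],[0,-1,-10,-0.01,-0.3,0,0],[-10,-2,-5,-0.019,-0.415,0,0],[-18,-2,-5,-0.019,-0.415,0,0],[-18,-2,-5,-0.019,-0.415,0,0],[-18,-2,-5,-0.019,-0.415,0,0]], "squeeze": 15}}

```text
time: 20.73
tool_pos: [0.5767, 0.1075, 0.0082]
tool_rot: [0.08, 2.52, -0.027]
force: [-0.0, -0.7, 0.1]
gripper_width: 0.0003
```

```bash
python3 - <<'E'
from h import *
tip(); c=cam('wrist');P=fcloud(c);im=c['image'].astype(int);d=P[...,:2]-O;X=d@hx;Y=d@hy
m=(im.max(2)<75)&(abs(Y)<.03)&(P[...,2]>.046)&(P[...,2]<.057)&(X<-.1)&(X>-.26)
print('fin',m.sum(),np.percentile(X[m],[2,50,98]).round(4),np.percentile(Y[m],[2,50,98]).round(4))
for d in(-.2,-.16,-.126):goal((*(O+d*hx),.025),-.0655,35)
print(sense()['joint_positions'].round(2))
E
```

```text
tip [0.5613 0.1085 0.0297] 0.00026624552231562014 [-0.  -0.7  0.1]
fin 623 [-0.2598 -0.2566 -0.1581] [-0.0115  0.0006  0.0087]
[0.6079 0.1062 0.0033] -> [-21.7   0.7  22.2] [0.    0.011 0.001]
[0.6478 0.1036 0.0033] -> [-54.2   0.6  45.5] [0.    0.011 0.001]
[0.6817 0.1013 0.0033] -> [-81.8   0.5  65.3] [0.    0.011 0.001]
[ 0.01  0.28  2.17 -0.55  0.08 -0.97]
```

```bash
python3 - <<'E'
from h import *
for d in(-.23,-.2,-.16,-.128):goal((*(O+d*hx),.027),-.0655,27)
E
```

```text
[0.5748 0.1084 0.0034] -> [5.2 0.7 2.8] [-0.     0.15   0.001]
[0.6047 0.1064 0.0034] -> [-19.1   0.6  20.3] [-0.     0.15   0.001]
[0.6446 0.1038 0.0034] -> [-51.7   0.6  43.6] [-0.     0.15   0.001]
[0.6766 0.1017 0.0034] -> [-77.7   0.6  62.2] [-0.     0.15   0.001]
```

Call:
{"fn": "move_arm", "kwargs": {"steps": [[5,0.7,2.8,0,0.1,0,0],[5,0.7,2.8,0,0.15,0,0],[-7,0.7,11.5,0,0.15,0,0],[-15,0.7,17.4,0,0.15,0,0],[-23.5,0.7,23.4,0,0.15,0,0],[-31.5,0.7,29.2,0,0.15,0,0],[-39.5,0.7,35,0,0.15,0,0],[-43.5,0.7,37.8,0,0.15,0,0]]}}

```text
time: 21.45
tool_pos: [0.6348, 0.105, 0.0031]
tool_rot: [0.085, 2.668, -0.02]
force: [-4.5, 0.8, 1.2]
gripper_width: 0.0002
```

```bash
python3 - <<'E'
from h import *
tip(); print(sense()['joint_positions'].round(2))
for d in(-.16,-.13,-.12):goal((*(O+d*hx),.027),-.0655,27)
E
```

```text
tip [0.6228 0.1058 0.0267] 0.00024273152095883883 [-4.5  0.8  1.2]
[-0.01  0.39  1.94 -0.08  0.34 -1.45]
[0.6446 0.1038 0.0034] -> [-8.9 -0.6  4.2] [0.001 0.001 0.002]
[0.6746 0.1018 0.0034] -> [-35.7  -0.7  17.9] [0.001 0.001 0.002]
[0.6846 0.1012 0.0034] -> [-44.6  -0.7  22.4] [0.001 0.001 0.002]
```

Call:
{"fn": "move_arm", "kwargs": {"steps": [[-8,-0.6,4,0,0,0,0],[-15,-0.6,7.5,0,0,0,0],[-22,-0.6,11,0,0,0,0],[-27,-0.6,13.5,0,0,0,0],[-31,-0.6,15.5,0,0,0,0],[-31,-0.6,15.5,0,0,0,0]]}}

```text
time: 21.95
tool_pos: [0.6698, 0.102, 0.0034]
tool_rot: [0.085, 2.667, -0.02]
force: [-1.1, 0.5, -1.5]
gripper_width: 0.0002
```

Call:
{"fn": "move_arm", "kwargs": {"steps": [[-3,0,1.5,0,0,0,0],[-6,0,3,0,0,0,0],[-6,0,3,0,0,0,0]]}}

```text
time: 22.2
tool_pos: [0.6761, 0.1017, 0.0036]
tool_rot: [0.085, 2.667, -0.02]
force: [-2.1, -0.1, -1.2]
gripper_width: 0.0005
```

```bash
python3 - <<'E'
from h import *
tip(); s=sense();R=cv2.Rodrigues(np.array(s['tool_rot'],float))[0]; d=(s['tool_pos']-D*R[:,2])[:2]-O; print('tip runner',d@hx,d@hy)
c=cam('top');P=cloud(c);d=P[...,:2]-O;X=d@hx;Y=d@hy;im=c['image'].astype(int)
m=(abs(Y)<.045)&(P[...,2]>.052)&(P[...,2]<.07)&(im.min(2)>90)&(abs(X)<.09); print(m.sum(),np.percentile(X[m],[1,99]).round(4),np.percentile(P[...,2][m],[5,50,95]))
E
```

```text
tip [0.6641 0.1024 0.0272] 0.00047055207207219576 [-2.1 -0.1 -1.2]
tip runner -0.12851319983456783 -7.257016024852202e-05
683 [-0.0696  0.0408] [0.05728578 0.06231528 0.06683373]
```

Call:
{"fn": "move_arm", "kwargs": {"steps": [[-2,0,1,0,0,0,0],[-4,0,2,0,0,0,0],[-4,0,2,0,0,0,0]]}}

```text
time: 22.5
tool_pos: [0.6797, 0.1015, 0.0034]
tool_rot: [0.085, 2.669, -0.02]
force: [-6.0, 0.2, 3.6]
gripper_width: 0.0001
```

Call:
{"fn": "move_arm", "kwargs": {"steps": [[-2,0,1,0,0,0,0],[-3,0,1.5,0,0,0,0],[-3,0,1.5,0,0,0,0]]}}

```text
time: 22.75
tool_pos: [0.6803, 0.1016, 0.0029]
tool_rot: [0.084, 2.674, -0.021]
force: [-25.3, -1.0, 19.1]
gripper_width: 0.0007
```

Force jumped to 25 N and motion stopped, so the box is against the end stop. I'll back away and check.

Call:
{"fn": "move_arm", "kwargs": {"steps": [[6,0,-3,0,0,0,0],[20,0,-10,0,0,0,0],[50,0,-35,0,0,0,0],[80,0,-70,0,0,0,0],[110,0,-110,0,0,0,0],[140,0,-140,0,0,0,0],[140,0,-140,0,0,0,0],[140,0,-140,0,0,0,0]]}}

```text
time: 23.42
tool_pos: [0.4942, 0.1137, 0.066]
tool_rot: [0.083, 2.665, -0.02]
force: [0.6, -1.4, 1.1]
gripper_width: 0.0004
```

```bash
python3 - <<'E'
from h import *
tip()
c=cam('top');P=cloud(c);d=P[...,:2]-O;X=d@hx;Y=d@hy;Z=P[...,2];im=c['image'].astype(int)
m=(abs(Y)<.07)&(Z>.054)&(Z<.07)&(im.min(2)>90)&(abs(X)<.09); print('lid X',np.percentile(X[m],[1,99]).round(4),'Y',np.percentile(Y[m],[1,99]).round(4))
A=np.c_[X[m],Y[m],np.ones(m.sum())];print('lid plane',np.linalg.lstsq(A,Z[m],rcond=None)[0].round(3))
w=cam('wrist');Q=fcloud(w);e=Q[...,:2]-O;x=e@hx;y=e@hy;g=w['image'].astype(int)
f=(g.max(2)<90)&(abs(y)<.03)&(Q[...,2]>.02)&(Q[...,2]<.055)&(x<-.06)&(x>-.14);print('fin',f.sum(),np.percentile(x[f],[2,98]).round(4),np.percentile(y[f],[2,50,98]).round(4))
for n,(u,v) in dict(saucer=(477,199),plant=(204,173),bowl=(356,143)).items(): print(n,P[v,u].round(4))
save('pics/fin.png',np.hstack([c['image'][50:230,180:520]]),2.2)
E
```

```text
tip [0.4821 0.1145 0.0895] 0.0004472668740208242 [ 0.6 -1.4  1.1]
lid X [-0.0657  0.0413] Y [-0.0491  0.048 ]
lid plane [ 0.011 -0.001  0.062]
fin 374 [-0.1185 -0.0651] [-0.0241 -0.0001  0.0241]
saucer [ 0.5806 -0.3766  0.0094]
plant [0.6422 0.3277 0.1247]
bowl [ 0.7055 -0.044   0.1555]
```

View pics/fin.png

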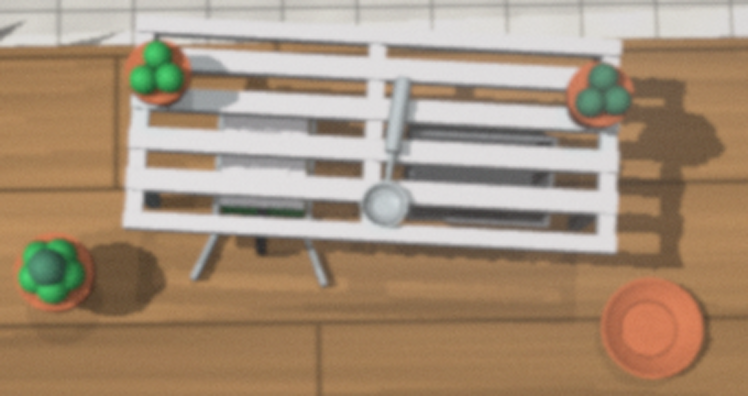

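Picture 12: the box is home between the rails at (265,165), lid shut, fin end just at the deck edge at (262,243). Saucer, plant and spoon are undisturbed, and the arm is clear. Handing in.

```bash
python3 -c "
from rig import env
print(env.hand_in())"
```

```text
the job is handed in; nothing more can be done
None
```

I put the small blue scraper flat in the green box, shut the lid, slid the box into the runner and pushed it against the end stop. I handed the job in at about 23.5 s; no verdict is reported.

**Box and lid:** The push stopped dead at about 25 N. The lid's front edge then read −65.7 mm in the runner frame (−65 when fully home) and the fin end about −117 mm (−116 when home). That puts the box within about 1–2 mm of home, centred to about 1 mm, with the lid flat to about 0.01 rad.

**Scraper:** It lay flat in the box after release. With the lid shut I could not see it again.

**Bystanders:** The saucer, plant and spoon read the same as at the start to within about 1 mm across the bench and 5 mm in height, which I put down to depth-camera noise.

**Disagreements and slips:**
- **Fingertip position:** The real fingertips are about 26.5 mm short of the reported TCP. Two grasps at the scraper closed on nothing before I probed the bare bench to find this; I allowed for it from then on. One of those probes pressed on the scraper handle with about 20 N, without moving it.
- **Lid still falling:** A check just after the lid was pushed over read about 0.19 rad. It had settled shut by the next look.

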